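# Reset the tripped bench supply with its two-button interlock

## Task

The bench supply box has tripped: with the fingertips, push its sliding guard all the way back to its stop, then press the two large square buttons together, one fingertip on each, hold both fully down for at least three seconds, and let go. Leave the guard open, do not press the small round button between them, and leave all the loose things on and around the box where they are; nothing is to be picked up.

Things in the scene. Friction and masses are not known exactly. Their poses are not given: they have to be found in the camera images.
- supply_box: fixed low aluminium box 180 (x) x 240 (y) x 55 mm high; origin at the centre of its underside on the table, z up. Its x axis points from its front edge (the side with a row of sockets, nearer the robot) to its back edge; the buttons stand in a row along its y axis on its flat top, hidden under the guard at first
- guard (a joint): travel of the sliding guard along the box's +x (backwards), m: 0 shut over the buttons, 0.066 fully open against its stop. Starts at or near shut. About 2 N of friction, no spring: it stays where it is left. Buttons' centre line: 9 mm in front of the box's centre
- guard_lip (a point): middle of the front face (towards the box's -x, upright, flat) of the lip along the guard's front edge; moves with the guard. Lip: 114 mm wide, from 16 to 42 mm above the box top (this point at 31), back sloped. Guard: dark steel plate 50 (x) x 114 mm, upper face 20 mm above the box top. The box top in front of it is bare. Fully open, the lip's face is 32 mm behind the box's centre
- left_button (a joint): how far the left square button is pressed down, m: 0 up, 0.008 fully down. Spring: starts to move at about 2 N, fully down at about 6 N; springs back when let go
- right_button (a joint): the same for the right square button
- small_button (a joint): how far the small round button is pressed, m: 0 up, 0.004 fully down. Leave it alone
- left_button_top (a point): centre of the top face of the left square button (black, 22 x 22 mm, its top 13 mm above the box top when up), 30 mm to the box's +y of the row's middle; moves with the button. The two square buttons are 60 mm apart, centre to centre
- right_button_top (a point): centre of the top face of the right square button, the same size, 30 mm to the box's -y of the row's middle
- small_button_top (a point): centre of the top of the small round button, 12 mm across, half-way between the square ones, its top 8 mm above the box top
- screw_tin: loose small steel tin, 31 mm across, 20 mm tall, standing on the box top near one end (y = 95 mm either way); origin at its underside. Leave it
- heatsink: loose finned aluminium heatsink 30 x 30 x 17 mm on the box top near the other end; origin at its underside. Leave it
- screwdriver: loose screwdriver 170 mm long lying on the table in front of the box; leave it
- mug: loose white mug, 76 mm across, 85 mm tall, on the table off one end of the box; leave it
- drive: loose disk drive 100 x 70 x 12 mm flat on the table off the other end of the box; leave it

How it is judged (in metres and radians):
On the way, in this order (a step that is already met when the one before it is completed fails the run):
1. the guard is pushed fully open (value of joint guard above 0.058 m), for 0.2 s.
2. both square buttons are held fully down together by the fingers for three seconds (value of joint each of left_button, right_button above 0.006 m and contact force between the fingers and left_button above 0.3 N and contact force between the fingers and right_button above 0.3 N), for 2.8 s.
At the end, for the whole second after the job is handed in: The guard is open (56 mm or more of its 66 mm), all three buttons are up again (within 1.5 mm), and every loose thing is at rest within 25 mm of where it began. On the way both square buttons were held down together (6 mm or more of 8 mm) by the fingers for 2.8 s (value of joint guard above 0.056 m and value of joint each of left_button, right_button, small_button below 0.0015 m and linear speed of each of screw_tin, heatsink, screwdriver, mug, drive below 0.02 m/s and distance of each of screw_tin, heatsink, screwdriver, mug, drive from where it was at the start of the episode below 0.025 m); the robot touches nothing.
It fails at once if one square button is pressed in (5 mm) while the other is still up (under 1 mm): not together ((value of joint left_button above 0.005 m and value of joint right_button below 0.001 m) or (value of joint right_button above 0.005 m and value of joint left_button below 0.001 m)).
It fails at once if the small round button is pressed (value of joint small_button above 0.002 m).
It fails at once if a loose thing is moved or picked up (distance of any of screw_tin, heatsink, screwdriver, mug, drive from where it was at the start of the episode above 0.025 m).
It also fails if it takes over 45 s, if anything falls off the work surface, if the arm or the gripper's body presses on something with over 40 N, if the wrist force passes 120 N, or if a joint passes its speed limit or range.

## Robot

A 6-joint arm with a two-finger parallel gripper is mounted at the origin on the work surface. World frame = base frame: x ahead of the robot, y to its left, z up, the work surface at z = 0. Lengths are in mm, angles in degrees, forces in N, time in s.
With the tool pointing down it reaches from about 325 to 925 mm from the base axis. Payload 3.1 kg.
Tool frame: the origin (TCP) lies at the very end of the fingers, on their centre line; the grasp point (between the pads) lies grasp_offset behind it (grasp_offset is the distance from the TCP to the grasp point, in mm); z points along the fingers, x is the direction in which the jaws open and shut, and the axes are right-handed (so a half turn about z gives the same grasp; the last joint's range is limited). The gripper opens to 85 mm and grips with 20 to 120 N. Pads are 22 mm wide; open, the fingers measure 114 mm over their backs; the gripper's body (76 mm by 85 mm) begins 54 mm behind the grasp point. The pads swing forward as they close: fully open they stand 13 mm farther back than shut.
Start: joints at [61.066, 12.427, 92.441, -0, 75.132, -6.429], TCP at [239.218, 577.42, 231.3] pointing down, gripper open.
Joint ranges: [-157.48, 157.48], [-44.54, 120.13], [17.64, 146.25], [-64.5, 244.5], [7.68, 150.69], [-147.95, 147.95]. Speed limits (degrees/s): [159.86, 159.86, 180, 180, 180, 180].

## Interface

Orientations are given as [roll, pitch, yaw] about the fixed x, y, z axes, in that order (R = Rz(yaw) Ry(pitch) Rx(roll)).
In Python, from station import * gives the robot as it stands. Calls block until the motion is done:
- goto(position, orientation): joint-space move of the TCP to a pose.
- move_l(position, attitude=None, speed=150): straight line of the TCP; attitude=None keeps the orientation; speed is the mean speed in mm/s.
- move_j(angles): joint-space move.
- grip(opening, squeeze=None): finger opening in mm; squeeze is the grip in N (None keeps the last); returns when the fingers have stopped.
- wait(seconds).
- solve_ik(position, orientation): joint angles nearest the present ones, or None.
- get_obs(): the state.
- get_image(name): name is "scene" or "top" or "wrist"; returns the picture (480x640x3 uint8, red, green, blue); there is no depth.
- get_calibration(name): a dict with "fx", "fy", "cx", "cy" (pixels), "R" (3x3) and "t" (3): a world point X has camera coordinates R X + t; the wrist camera has in their place "mount" (4x4, takes a point from camera to tool coordinates, whose origin is the TCP and whose axes are the tool frame's). Camera axes: x right, y down, z forward; pixel columns grow to the right and rows downward; lengths in mm; the calibration is good to about 2 mm. A picture is of the moment at which its call begins: read the wrist's pose just before it. get_calibration takes no time and is no camera call.
A pose or a line that the arm cannot do raises Unreachable and nothing moves.
- sign_off(): hands the job in, once; it reports no verdict.
Trained networks look in the newest picture that a camera, given by its name, has taken for a name from the list of things; names that differ only in an ending like _2 or _b are one class to them, and where a whole thing is asked for, a point or a joint stands for the part that bears it (a point fixed in the world has none). Each returns a list of dicts, best first, with "score" (0 to 1); they miss things now and then, are a little off and sometimes report something else, mostly with a low value. They report only what shows in the picture. A call takes as long as a camera call.
- spot_in(name, camera): "extent" ([centre column, centre row, width, height] in pixels, round what is visible of it).
- regions_of(name, camera): "region" (480x640 bool, what is visible of it) and "extent" ([centre column, centre row, width, height] in pixels, round what is visible of it).
The state is a dict: "t": time; "joint_pos": joint angles; "qvel": joint speeds; "effort": joint torques, N m; "tcp_pos": TCP position; "ee_rot": TCP orientation; "wrist_force": force on the tool from outside, world axes, zero at the start; "moment": the same for the moment, N m; "grip_width": finger opening in mm.
Only numpy, scipy, OpenCV 4.12 (cv2) and the standard library are available. Lean on these libraries where they do the work, as an engineer would, in place of code of your own. Each camera call takes 0.05 s, during which the arm holds its last target.

## Working session

There is one attempt and no reset: what is moved stays moved. The work goes in short steps, each a Python script; the robot and the scene stay as the last script left them, time stands still between calls to the robot, and variables do not carry over. Pictures are saved under pics/ and viewed, and the job is handed in when it is done.

```bash
ls; mkdir -p pics; python3 - <<'E'
from station import *
import cv2
o=get_obs(); print({k:o[k] for k in o})
for n in ("scene","top","wrist"):
    im=get_image(n); cv2.imwrite(f"pics/{n}0.png",im[:,:,::-1]); print(n,get_calibration(n))
E
```

```text
pics
{'t': 0.0, 'joint_pos': array([ 6.10642346e+01,  1.24772834e+01,  9.25301590e+01,  1.71048430e-03,
        7.51325820e+01, -6.42868081e+00]), 'qvel': array([ 0.04856089,  0.02497376, -0.0165283 ,  0.0331162 , -0.01236782,
       -0.10877419]), 'effort': array([ 2.83098425e-04, -3.96848845e+01, -3.03851187e+01,  1.84531899e-05,
        9.73535527e-03, -5.28069855e-07]), 'tcp_pos': array([238.81633064, 576.6749328 , 229.94727771]), 'ee_rot': array([-1.79982680e+02,  1.38958870e-01,  6.74924955e+01]), 'wrist_force': array([ 0.02098409, -0.13720215, -0.38985473]), 'moment': array([-0.06274558,  0.01379956,  0.02250638]), 'grip_width': 85.10314437009448}
scene {'fx': 437.89480079935646, 'fy': 437.89480079935646, 'cx': 319.8739801715931, 'cy': 239.743429320548, 'R': array([[ 0.82190718,  0.56959982, -0.00496298],
       [ 0.39129288, -0.57090708, -0.72177212],
       [-0.41395466,  0.59128771, -0.69211298]]), 't': array([-474.59396891, -105.91453006,  928.53930964])}
top {'fx': 515.1966284594208, 'fy': 515.1966284594208, 'cx': 323.64963549883294, 'cy': 238.2016919697196, 'R': array([[ 0.0198887 , -0.99979489,  0.00382233],
       [-0.99767979, -0.02009531, -0.0650478 ],
       [ 0.06511126, -0.00251975, -0.99787483]]), 't': array([ 47.39930846, 521.51939858, 801.48805659])}
wrist {'fx': 346.4008940369005, 'fy': 346.4008940369005, 'cx': 314.751033613871, 'cy': 234.91508829374092, 'mount': array([[ 9.99999445e-01,  9.72575582e-05, -1.04860264e-03,
         6.45726263e-01],
       [ 2.49637733e-04,  9.45453356e-01,  3.25757408e-01,
        -8.42511635e+01],
       [ 1.02308726e-03, -3.25757489e-01,  9.45452808e-01,
        -1.41971458e+02],
       [ 0.00000000e+00,  0.00000000e+00,  0.00000000e+00,
         1.00000000e+00]])}
```

View pics/scene0.png

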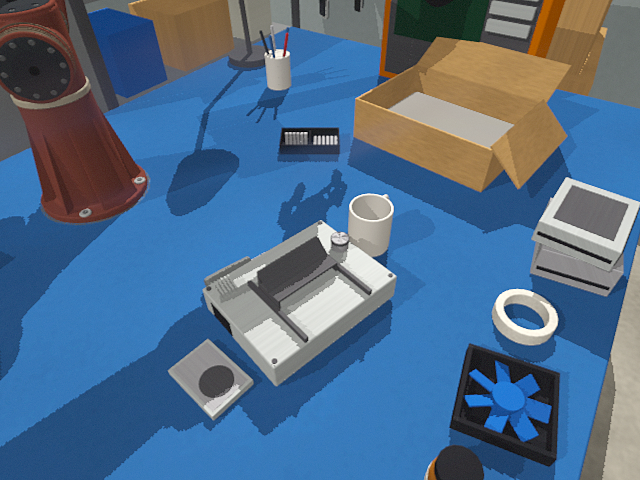

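View pics/top0.png

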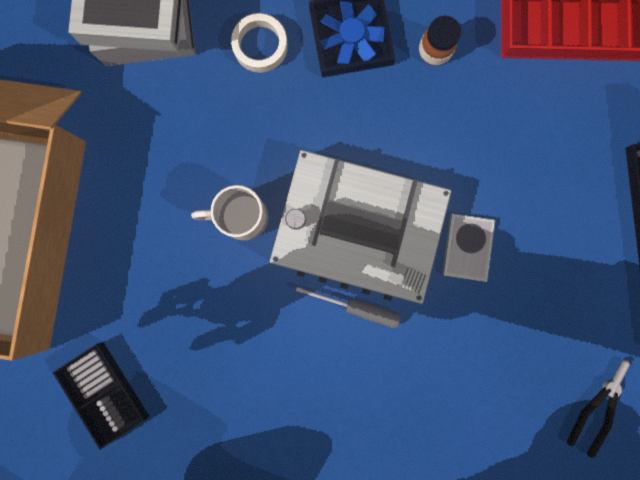

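```bash
python3 - <<'E'
from station import *
import numpy as np
for c in ("top","scene"):
  get_image(c)
  for n in ("supply_box","guard_lip","screw_tin","heatsink","mug","screwdriver"):
    for r in spot_in(n,c)[:2]: print(c,n,round(r["score"],2),np.round(r["extent"],1))
print(get_obs()["t"])
E
```

```text
top supply_box 0.88 [361.  226.  175.2 156.2]
top guard_lip 0.73 [362.6 228.1  82.   55.9]
top screw_tin 0.8 [294.4 222.6  18.8  23.5]
top heatsink 0.62 [414.4 280.6  26.4  29.9]
top mug 0.62 [229.3 213.7  78.2  60. ]
top screwdriver 0.62 [348.2 306.1  98.8  39.1]
scene supply_box 0.72 [299.1 302.9 192.6 165.1]
scene guard_lip 0.66 [296.9 270.6  80.5  71.1]
scene screw_tin 0.92 [339.2 242.1  16.7  18.7]
scene screw_tin 0.34 [300.1 301.8 192.  165. ]
scene heatsink 0.55 [224.  289.8  28.4  23.5]
scene mug 0.89 [371.2 224.3  45.   65.8]
scene mug 0.52 [211.7 378.6  85.4  81.8]
scene screwdriver 0.8 [227.6 269.   48.1  24.2]
0.85
```

```bash
cat > h.py <<'E'
import numpy as np, cv2
from station import *
def ray(c,u,v):
    K=get_calibration(c); R=K["R"];t=K["t"]
    d=R.T@np.array([(u-K["cx"])/K["fx"],(v-K["cy"])/K["fy"],1]); return -R.T@t,d
def onz(c,u,v,z):
    o,d=ray(c,u,v); return o+d*(z-o[2])/d[2]
def proj(c,X):
    K=get_calibration(c); p=K["R"]@np.asarray(X,float)+K["t"]
    return K["fx"]*p[0]/p[2]+K["cx"],K["fy"]*p[1]/p[2]+K["cy"]
E
python3 - <<'E'
from h import *
for c,b in (("top",(255,135,465,320)),("scene",(190,210,410,395))):
    im=cv2.imread(f"pics/{c}0.png")[b[1]:b[3],b[0]:b[2]]
    cv2.imwrite(f"pics/{c}0z.png",cv2.resize(im,None,fx=3.6,fy=3.2 if 0 else 3.2,interpolation=cv2.INTER_CUBIC))
for c,P in (("top",[(302,152),(450,190),(421,302),(271,262)]),("scene",[(321,221),(396,277),(277,381),(206,293)])):
    for p in P: print(c,p,np.round(onz(c,*p,55),1))
E
```

```text
top (302, 152) [649.5  93.7  55. ]
top (450, 190) [ 595.5 -133.3   55. ]
top (421, 302) [424.8 -90.3  55. ]
top (271, 262) [480.4 136.7  55. ]
scene (321, 221) [486.1 135.8  55. ]
scene (396, 277) [655.5  93.7  55. ]
scene (277, 381) [ 613.2 -145.8   55. ]
scene (206, 293) [436.8 -94.9  55. ]
```

View pics/top0z.png

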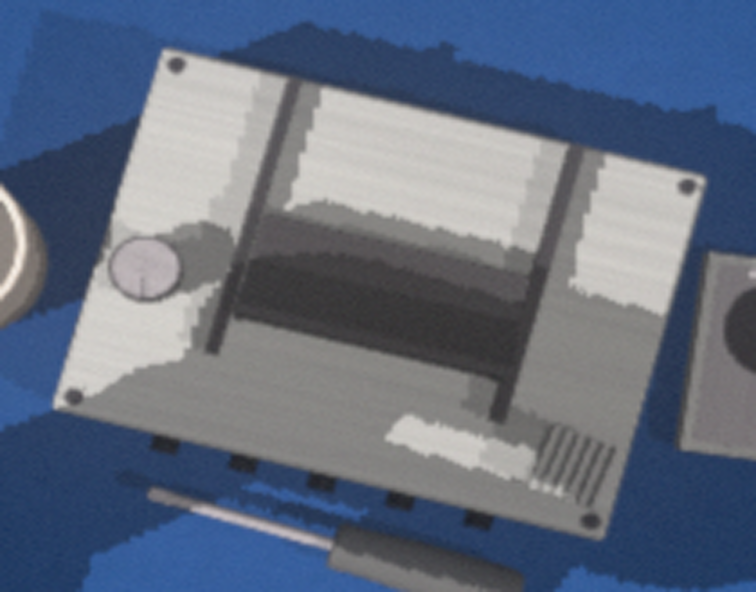

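View pics/scene0z.png

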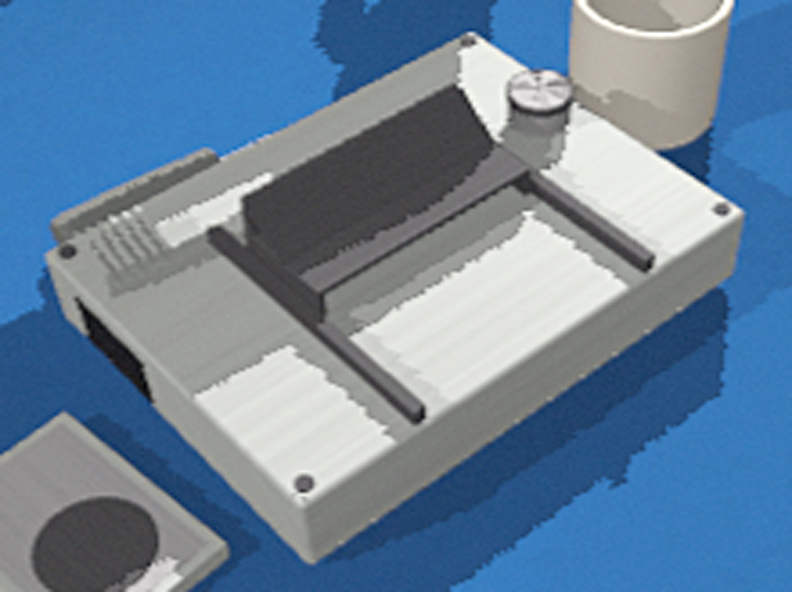

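```bash
python3 - <<'E'
from h import *
from scipy.optimize import least_squares
P={"top":[(300.8,150),(451.1,190.3),(422.8,303.7),(270.3,261.6)],"scene":[(396.7,276.3),(275,367),(203.3,290),(321.9,220.3)]}
L=[(90,120),(90,-120),(-90,-120),(-90,120)]
def W(p,l,z):
    c,s=np.cos(p[2]),np.sin(p[2]); return [p[0]+c*l[0]-s*l[1],p[1]+s*l[0]+c*l[1],z]
for cs in (["top"],["scene"],["top","scene"]):
    f=lambda p:np.ravel([np.subtract(proj(c,W(p,l,55)),q) for c in cs for l,q in zip(L,P[c])])
    r=least_squares(f,[540,0,-.2]); p=r.x; print(cs,p[:2],np.degrees(p[2]),np.round(r.fun,1))
for c,b in (("top",(255,135)),("scene",(190,210))):
    im=cv2.imread(f"pics/{c}0.png")
    im=cv2.resize(im[b[1]:b[1]+185,b[0]:b[0]+215],None,fx=3.5,fy=3.2)
    for g in (0,):
      pts=[W(p,(x,y),z) for x,y,z in [(90,120,55),(90,-120,55),(-90,-120,55),(-90,120,55),(-34+g,57,71),(-34+g,-57,71),(-34+g,57,97),(-34+g,-57,97),(16+g,57,75),(16+g,-57,75)]]
      for q in pts:
        u,v=proj(c,q); cv2.circle(im,(int((u+.5-b[0])*3.5),int((v+.5-b[1])*3.2)),3,(0,0,255),-1)
    cv2.imwrite(f"pics/{c}0f.png",im)
E
```

```text
['top'] [537.79719371   1.32409251] -13.9822448530344 [-0.3 -1.   1.3 -0.7  0.2  0.6 -1.2  1. ]
['scene'] [541.58730992   3.4202719 ] -13.733634652492162 [ 1.9 -0.7 -0.2  2.1 -1.1 -1.6 -0.7 -1.7]
['top', 'scene'] [539.664629     2.46689282] -13.835239430183652 [-1.2 -2.1  0.4 -2.1 -0.3 -0.8 -1.8 -0.   0.6 -0.7 -2.1  1.9 -2.4 -1.9
 -1.8 -1.8]
```

View pics/top0f.png

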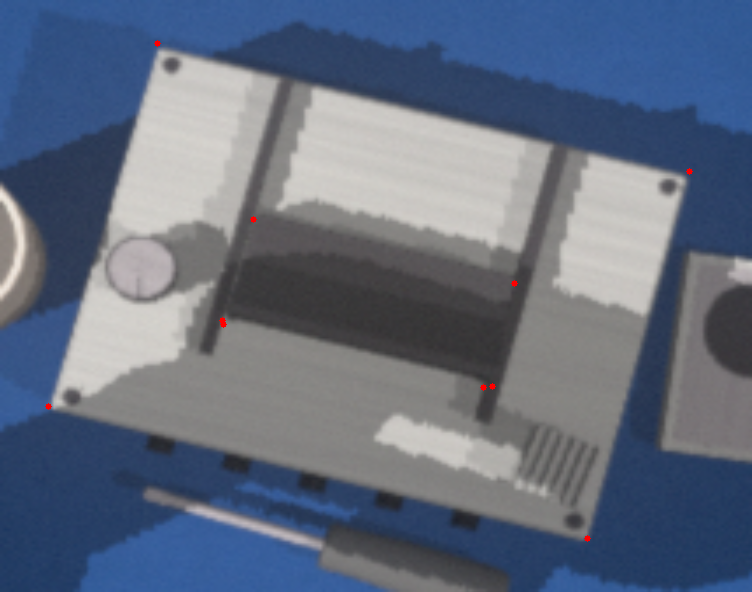

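View pics/scene0f.png

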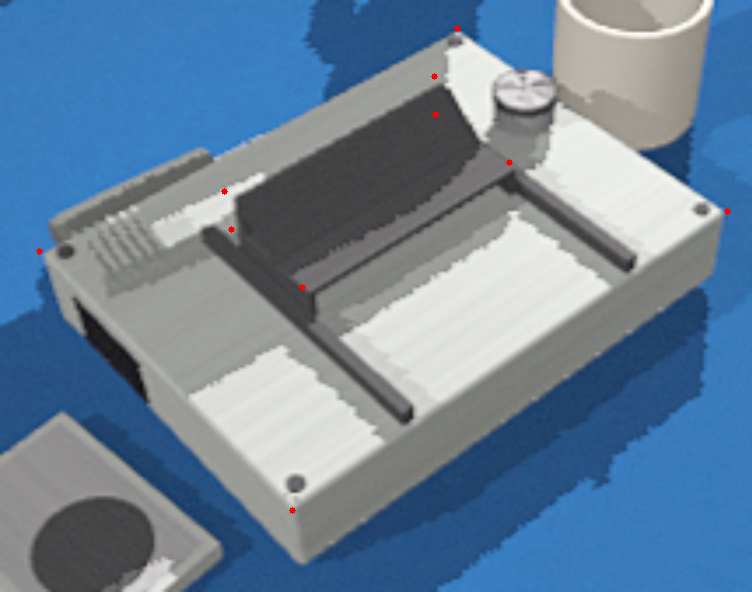

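```bash
cat >> h.py <<'E'
B=[539.5,2.5,np.radians(-13.8)]
def W(x,y,z,p=None):
    p=p or B
    c,s=np.cos(p[2]),np.sin(p[2]); return [p[0]+c*x-s*y,p[1]+s*x+c*y,z]
def loc(X,p=None):
    p=p or B
    c,s=np.cos(p[2]),np.sin(p[2]); d=np.asarray(X[:2])-p[:2]; return np.round([c*d[0]+s*d[1],-s*d[0]+c*d[1],X[2]],2)
ATT=[180,0,76.2]
def st():
    o=get_obs(); c,s=np.cos(B[2]),np.sin(B[2]); f=o["wrist_force"]
    print(round(o["t"],2),"loc",loc(o["tcp_pos"]),"F",np.round([c*f[0]+s*f[1],-s*f[0]+c*f[1],f[2]],2),"M",np.round(o["moment"],2),"g",round(o["grip_width"],1)); return o
E
python3 - <<'E'
from h import *
goto(W(-64,0,200),ATT); grip(46); st()
cv2.imwrite("pics/w1.png",get_image("wrist")[:,:,::-1])
move_l(W(-64,0,100)); st()
cv2.imwrite("pics/s1.png",get_image("scene")[:,:,::-1])
E
```

```text
3.51 loc [-6.402e+01  1.400e-01  2.000e+02] F [-0.07 -0.02  0.38] M [-0.    0.03  0.  ] g 46.2
4.38 loc [-6.3210e+01  8.0000e-02  1.0074e+02] F [-0.4   0.09  0.55] M [-0.    0.01 -0.04] g 46.1
```

View pics/w1.png

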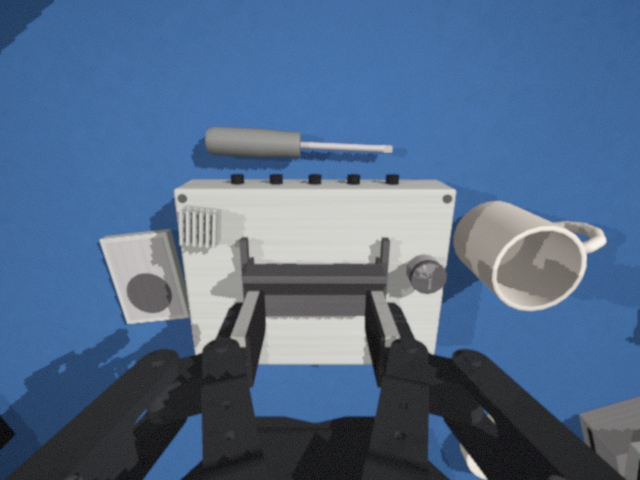

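View pics/s1.png

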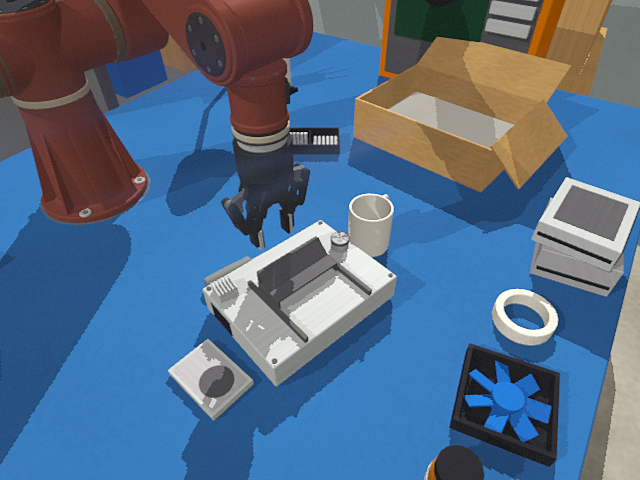

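```bash
python3 - <<'E'
from h import *
move_l(W(-64,0,72),speed=80); st()
move_l(W(-40,0,72),speed=60); st()
cv2.imwrite("pics/w2.png",get_image("wrist")[:,:,::-1])
cv2.imwrite("pics/s2.png",get_image("scene")[:,:,::-1])
E
```

```text
4.92 loc [-6.426e+01 -1.000e-02  7.173e+01] F [0.11 0.29 0.54] M [ 0.03 -0.   -0.01] g 46.1
5.47 loc [-3.951e+01 -2.000e-02  7.206e+01] F [ 0.08 -0.39  0.38] M [-0.03  0.01 -0.02] g 46.1
```

View pics/w2.png

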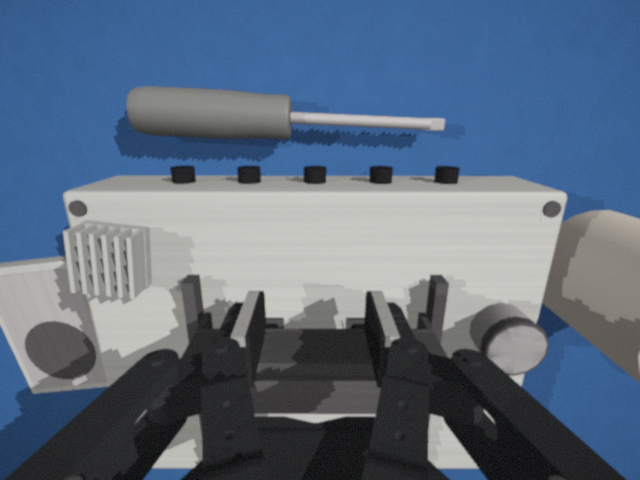

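View pics/s2.png

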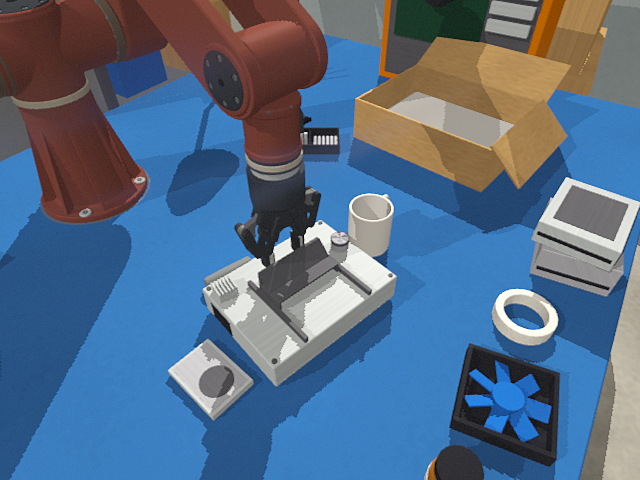

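```bash
python3 - <<'E'
from h import *
move_l(W(14,0,72),speed=60); st()
x=14
for i in range(14):
    x+=1.0; move_l(W(x,0,72),speed=25); o=st()
    f=o["wrist_force"]
    if np.hypot(f[0],f[1])>10: break
E
```

```text
6.62 loc [1.479e+01 6.000e-02 7.238e+01] F [-0.05 -0.19 -0.01] M [ 0.01 -0.02  0.04] g 45.7
6.88 loc [1.513e+01 6.000e-02 7.229e+01] F [-0.35 -0.25  0.75] M [ 0.02  0.13 -0.01] g 45.9
7.12 loc [1.581e+01 3.000e-02 7.206e+01] F [-1.58 -0.25  0.91] M [ 0.02  0.28 -0.08] g 45.9
7.38 loc [1.692e+01 1.000e-02 7.194e+01] F [-3.12  0.29  1.16] M [ 0.01  0.25 -0.04] g 45.9
7.62 loc [1.804e+01 1.000e-02 7.189e+01] F [-2.05  0.98  1.02] M [ 0.07  0.22 -0.02] g 46.3
7.88 loc [1.902e+01 1.000e-02 7.187e+01] F [-1.54  0.93  0.9 ] M [ 0.07  0.19 -0.06] g 45.9
8.12 loc [20.   -0.   71.88] F [-1.78 -1.55  0.11] M [ 0.08  0.2  -0.02] g 46.0
8.38 loc [20.99 -0.   71.89] F [-1.67  0.48 -0.29] M [ 0.06  0.21 -0.03] g 46.3
8.62 loc [ 2.110e+01 -3.000e-02  7.186e+01] F [-4.67 -0.44  2.74] M [ 0.13  0.76 -0.15] g 46.1
8.88 loc [ 2.111e+01 -3.000e-02  7.182e+01] F [-8.33 -0.65  5.4 ] M [ 0.14  1.13 -0.1 ] g 45.8
9.12 loc [ 2.108e+01 -4.000e-02  7.183e+01] F [-11.32  -0.95   7.47] M [ 0.23  1.49 -0.17] g 46.2
```

```bash
python3 - <<'E'
from h import *
move_l(W(-9,0,74),speed=100)
move_l(W(-9,0,110),speed=120); st()
print(get_obs()["tcp_pos"],get_obs()["ee_rot"])
cv2.imwrite("pics/w3.png",get_image("wrist")[:,:,::-1])
cv2.imwrite("pics/s3.png",get_image("scene")[:,:,::-1])
for n in ("left_button_top","small_button_top","guard_lip"):
  for r in spot_in(n,"wrist")[:3]: print(n,round(r["score"],2),np.round(r["extent"],1))
E
```

```text
10.06 loc [-7.9800e+00  1.0000e-02  1.1059e+02] F [-0.32 -1.18 -0.86] M [-0.    0.06 -0.01] g 45.8
[531.75630316   4.41272415 110.58748346] [ 1.79884221e+02 -9.83860684e-03  7.61941048e+01]
left_button_top 0.78 [365.7 261.7  40.4  45.6]
small_button_top 0.82 [311.9 258.7  20.3  18.8]
guard_lip 0.7 [315.5 367.6 130.6  69.9]
```

View pics/w3.png

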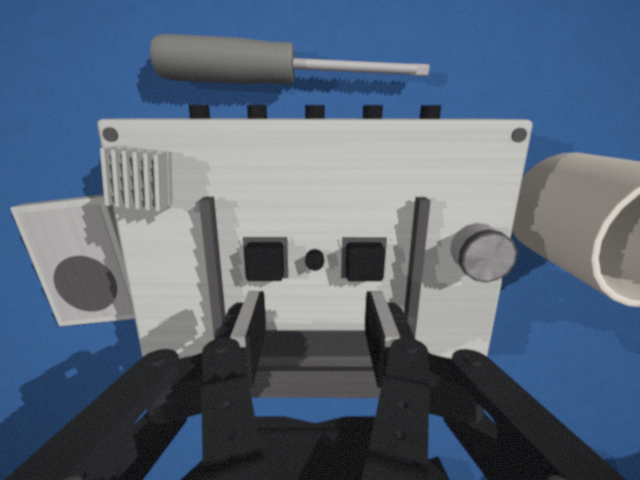

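View pics/s3.png

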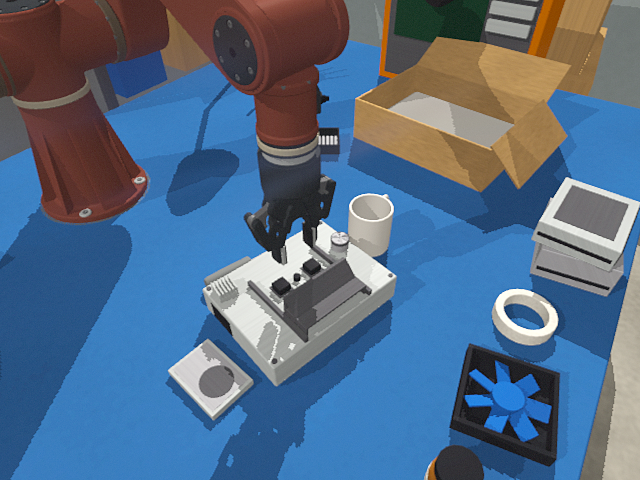

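```bash
python3 - <<'E'
from h import *
from scipy.spatial.transform import Rotation as Ro
K=get_calibration("wrist"); M=K["mount"]
T=np.array([531.756,4.413,110.587]); R=Ro.from_euler("xyz",[179.884,-.0098,76.194],degrees=True).as_matrix()
def wz(u,v,z):
    d=R@M[:3,:3]@np.array([(u-K["cx"])/K["fx"],(v-K["cy"])/K["fy"],1]); o=R@M[:3,3]+T
    return o+d*(z-o[2])/d[2]
for n,u,v,z in (("L",365,262,68),("R",265,261.5,68),("S",314.5,259.5,63),("c1",99,121,55),("c2",531,121,55)): print(n,loc(wz(u,v,z)))
def pt(X):
    p=M[:3,:3].T@(np.array(X)-M[:3,3]); return np.round([K["fx"]*p[0]/p[2]+K["cx"],K["fy"]*p[1]/p[2]+K["cy"]],1)
for d in (0,4,8):
  print(d,[pt([x,y,-d]) for x,y in ((23,-11),(30,-11),(37,-11),(23,11))])
im=cv2.imread("pics/w3.png")[220:400,200:430]; cv2.imwrite("pics/w3z.png",cv2.resize(im,None,fx=3.4,fy=3.3,interpolation=cv2.INTER_CUBIC))
E
```

```text
L [-11.9   29.58  68.  ]
R [-12.21 -28.31  68.  ]
S [-11.33   0.33  63.  ]
c1 [ -89.3  -116.36   55.  ]
c2 [-89.22 117.51  55.  ]
0 [array([364. , 285.2]), array([379.4, 285.2]), array([394.7, 285.2]), array([361.9, 326.6])]
4 [array([365.2, 289.4]), array([381. , 289.4]), array([396.7, 289.4]), array([363. , 331.6])]
8 [array([366.5, 293.7]), array([382.6, 293.7]), array([398.7, 293.7]), array([364.1, 336.8])]
```

View pics/w3z.png

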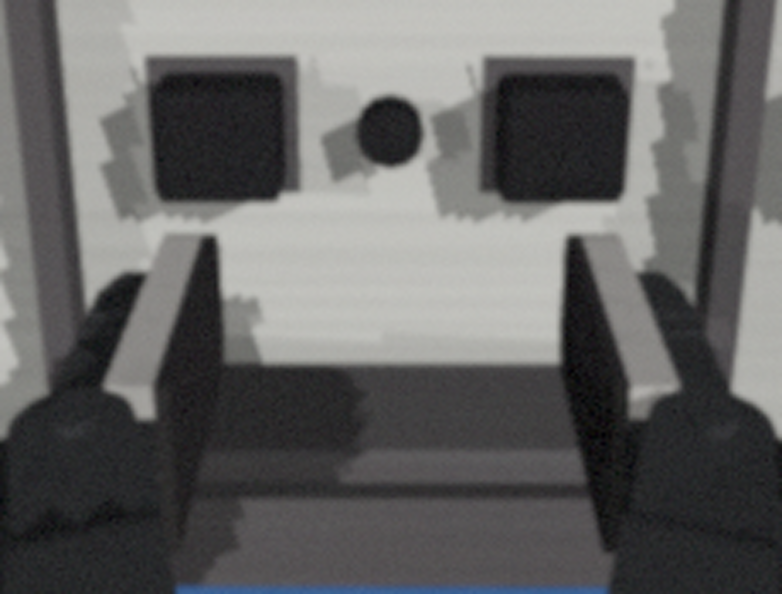

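```bash
python3 - <<'E'
from h import *
grip(54); move_l(W(-10,.5,82),speed=80); wait(.3); st()
cv2.imwrite("pics/w4.png",get_image("wrist")[:,:,::-1])
cv2.imwrite("pics/s4.png",get_image("scene")[:,:,::-1])
E
python3 - <<'E'
import cv2
im=cv2.imread("pics/s4.png")[200:320,230:370]; cv2.imwrite("pics/s4z.png",cv2.resize(im,None,fx=5,fy=5,interpolation=cv2.INTER_CUBIC))
E
```

```text
11.36 loc [-9.52  0.55 82.54] F [-0.28  0.64  0.18] M [ 0.04  0.   -0.03] g 54.2
```

View pics/w4.png

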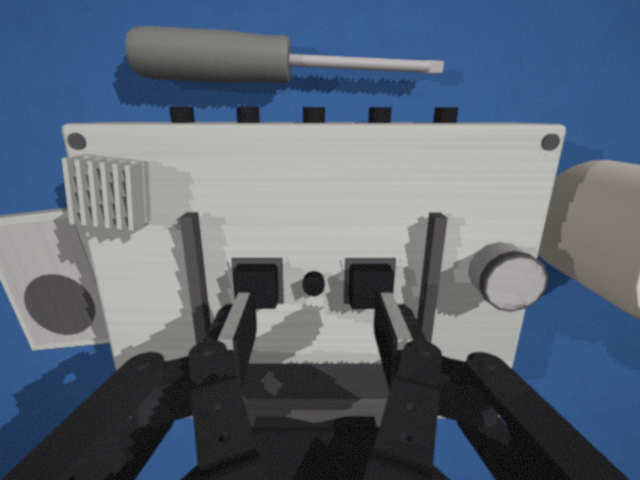

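View pics/s4z.png

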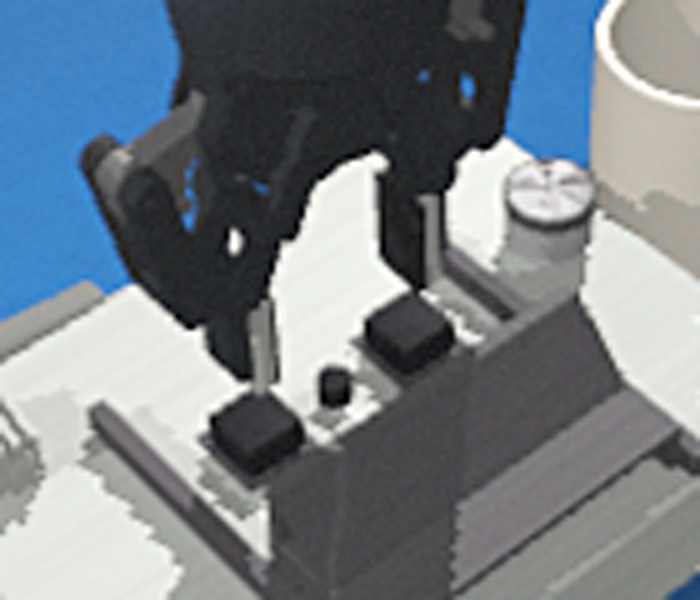

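```bash
python3 - <<'E'
from h import *
z=64; move_l(W(-10.5,.5,z),speed=60); wait(.15); o=st()
while z>46:
    z-=1; move_l(W(-10.5,.5,z),speed=25); o=st()
    if o["wrist_force"][2]>18 or np.hypot(*o["wrist_force"][:2])>12: break
E
```

```text
12.06 loc [-10.65   0.46  64.17] F [-1.68 -0.48  3.15] M [-0.06  0.2   0.04] g 54.2
12.31 loc [-10.63   0.49  63.14] F [-1.9   0.46  5.67] M [-0.03  0.25 -0.04] g 54.2
12.56 loc [-10.65   0.49  62.13] F [-2.25 -0.83  4.8 ] M [-0.03  0.3  -0.01] g 54.2
12.81 loc [-10.65   0.47  61.27] F [-2.55 -0.1   6.85] M [0.04 0.43 0.01] g 54.3
13.06 loc [-10.6    0.47  60.44] F [-2.51 -0.35  7.01] M [0.06 0.46 0.03] g 53.8
13.31 loc [-10.61   0.45  59.57] F [-3.68 -0.25  7.81] M [ 0.02  0.6  -0.  ] g 54.3
13.56 loc [-10.62   0.49  58.74] F [-3.77 -0.42  8.83] M [0.02 0.65 0.03] g 54.0
13.81 loc [-10.63   0.47  57.84] F [-2.92 -1.02  9.95] M [ 0.07  0.7  -0.01] g 54.2
14.06 loc [-10.6    0.49  57.02] F [-4.88 -0.79 10.64] M [ 0.03  0.69 -0.03] g 53.8
14.31 loc [-10.62   0.48  56.22] F [-5.33 -0.64 12.31] M [-0.01  0.85  0.03] g 53.9
14.56 loc [-10.6    0.48  56.16] F [-6.58 -1.34 17.9 ] M [ 0.04  1.21 -0.09] g 54.3
14.81 loc [-10.56   0.49  56.1 ] F [-9.35 -2.58 22.79] M [ 0.08  1.66 -0.05] g 54.2
```

```bash
python3 - <<'E'
from h import *
cv2.imwrite("pics/w5.png",get_image("wrist")[:,:,::-1])
cv2.imwrite("pics/s5.png",get_image("scene")[:,:,::-1])
for i in range(4): wait(.95); st()
im=cv2.imread("pics/s5.png")[200:320,230:370]; cv2.imwrite("pics/s5z.png",cv2.resize(im,None,fx=5,fy=5,interpolation=cv2.INTER_CUBIC))
E
```

```text
15.86 loc [-10.53   0.5   56.1 ] F [-9.32 -1.73 22.87] M [ 0.14  1.68 -0.03] g 54.3
16.81 loc [-10.55   0.5   56.11] F [-9.47 -1.86 22.51] M [ 0.12  1.59 -0.  ] g 53.8
17.76 loc [-10.6    0.49  56.08] F [-9.32 -1.2  23.66] M [ 0.13  1.64 -0.1 ] g 54.4
18.71 loc [-10.54   0.52  56.12] F [-9.54 -2.44 22.3 ] M [ 0.12  1.72 -0.02] g 54.3
```

View pics/s5z.png

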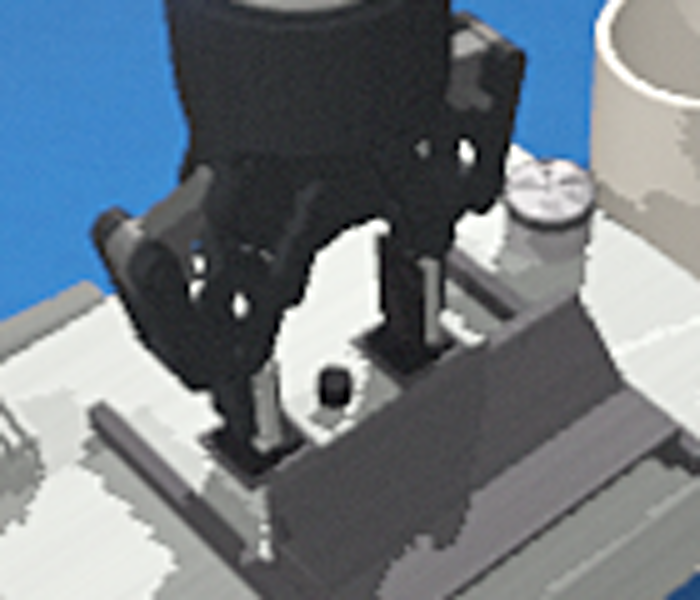

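View pics/w5.png

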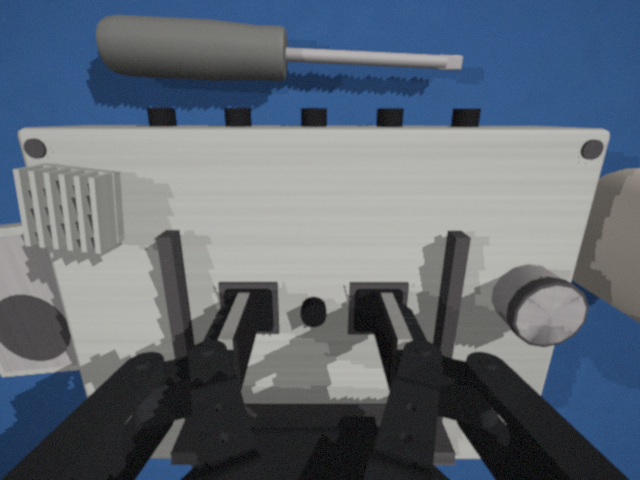

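Both square buttons are level with their bezels, with one finger on each (crop about (260,445) and (400,350)). The small button at (335,385) is clear and up, and the guard is open. The hold lasted about 4 s, so I'm letting go straight up.

```bash
python3 - <<'E'
from h import *
move_l(W(-10.5,.5,72),speed=50); move_l(W(-10.5,.5,190),speed=120); wait(.5); st()
cv2.imwrite("pics/w6.png",get_image("wrist")[:,:,::-1])
im=get_image("scene")[:,:,::-1]; cv2.imwrite("pics/s6.png",im)
cv2.imwrite("pics/s6z.png",cv2.resize(im[170:430,160:410],None,fx=2.3,fy=2.3,interpolation=cv2.INTER_CUBIC))
E
```

```text
20.88 loc [-10.52   0.49 189.9 ] F [ 0.78  0.24 -0.13] M [ 0.02 -0.02  0.03] g 53.9
```

View pics/s6z.png

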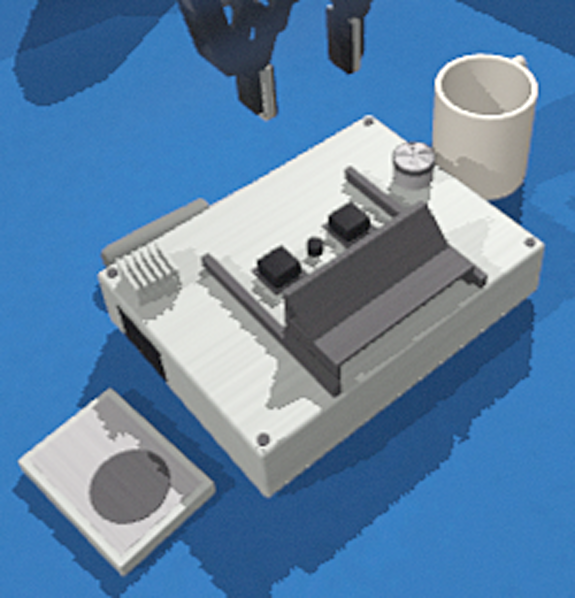

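View pics/w6.png

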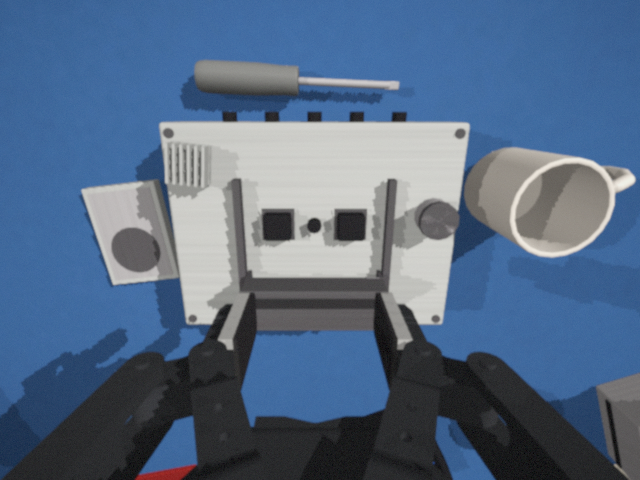

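The buttons are up again (wrist view (278,225) and (350,225)), the guard is against its stop, and the loose things look unmoved. I'm handing in.

```bash
python3 - <<'E'
from h import *
print(sign_off()); st()
E
```

```text
the job is handed in; nothing more can be done
None
the job is handed in; nothing more can be done
```

I opened the guard, held both square buttons down together for about 4 s, let go and handed the job in at about 21 s of the 45 s. The sign-off gives no verdict, so this rests on my own checks.

- **Guard:** I pushed it back with both fingertips on the lip until it met the stop. The push force rose to 11 N with the TCP at x = 21.1 mm in the box frame, against 21 mm expected. The last pictures show it still open.
- **Buttons:** I pressed with one fingertip on each. The travel was about 8 mm, reaching about 12 N in total before bottoming, which matches the stated springs. I held at about 22–23 N with very little sideways moment, so the load was even. The last pictures show both square buttons up again.
- **Small button:** it stayed clear of the fingers and up throughout.
- **Loose things:** the tin, heatsink, screwdriver, mug and drive look unmoved in the last pictures. I compared these by eye and did not measure them.
- **Disagreement:** the wrist camera put the button row about 3 mm further forward than the stated 9 mm (x ≈ -12 mm). I pressed at x = -10.5 mm, which the 22 mm buttons easily allow.

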